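# Hold a hard drive in its bay for screwing

## Task

Take the large (3.5 inch) hard drive out of the docking station and ease it down, without forcing it, into the drive cage of the open computer case: use the end bay opposite the drive that is already screwed in, so that the middle bay stays empty for air. Lower it upright with its connectors down, the same way round as the fitted drive, until it is level with that drive and its screw holes line up with the cage's. The bay has no floor, so finish while still gripping the drive and holding it still at that height, not wedged against the cage, for me to put the screws in; leave the small drive, screwdriver and screw dish where they are.

Things in the scene. Friction and masses are not known exactly. Their poses are not given: they have to be found in the camera images.
- drive: Loose 3.5 inch hard drive, aluminium, 0.3 to 0.6 kg, 101.6 mm (x) by 26.1 mm (y) by 147 mm (z), standing on its connector end 25 mm deep in the dock. Origin: centre of its underside (connector end); z up; -y face: steel lid with blank paper label, +y face: green circuit board. Grip it across its 26.1 mm thickness at the top: when fitted only the top 43 mm stay above the cage.
- drive_screws (a point): Point inside the loose drive midway between its middle pair of side screw holes: 70.1 mm above the underside, 6.7 mm from the mid-plane towards the circuit board (+y), centred in x. Axes as drive.
- case: Computer tower, fixed, lying on its right side, upper panel off, rim 190 mm above the bench; nothing in it is higher. Origin: on the bench under the centre of the middle drive bay. -x: front, +y: bottom of the tower. Outer faces at x = -115 and +275, y = -285 and +95 mm. At the origin a sheet-aluminium drive cage: three upright bays side by side along y, centres y = +42, 0, -42 mm.
- bay_bottom (a point): Point midway between the upper pair of screw holes of the end bay nearest the bottom of the tower (+y): 96.1 mm above the bench. The bay's slot centre lies 6.7 mm from it towards -y of the case. Axes as the case. A drive rightly held in this bay has drive_screws here.
- bay_middle (a point): The same point of the middle bay (to stay empty).
- bay_top (a point): The same point of the other end bay, towards the top of the tower (-y).
- fitted: The drive already screwed into one of the two end bays (bottom or top, it changes): same model, size and axes as the loose drive, centred in its bay, axes parallel to the case's, underside 26 mm and top 173 mm above the bench. Fixed. Origin: centre of its underside.
- fitted_screws (a point): Same point of the fitted drive as drive_screws; it coincides with the point of the bay that is taken.
- dock: Docking station, a fixed black plastic block 150 mm (x) by 124 mm (y) by 60 mm high with two slots in its top, both 25 mm deep: the large one (103.6 by 28.1 mm) centred at y = -24 mm, the small one at y = +34 mm. Origin: centre of its underside.
- small_drive: 2.5 inch drive, 70 by 9.5 by 100 mm tall, standing loose in the dock's small slot, beside the circuit-board side of the large drive. Leave it. Origin: centre of its underside.
- screwdriver: Screwdriver lying on the bench behind the dock, about 200 mm long. Leave it. Origin under its middle.
- dish: Steel screw dish, 84 mm wide, 28 mm high, on the bench to the left (+y) of the dock. Leave it. Origin: centre of its underside.
- cage_mouth (a point): Centre of the middle bay's mouth, 121 mm above the bench. Each bay is an upright slot 103.6 mm (case x) by 28.1 mm (case y), 2 mm more in all than the drive each way, open at top and bottom. Walls run from 26 to 121 mm above the bench; guide lips above them, up to 130 mm, flare out 4 mm on each side. The drive is guided only within 13 mm of its two narrow sides. Axes as the case.

How it is judged (in metres and radians):
On the way:
1. the loose drive has been lifted clear of the docking station (height (world z) of drive above 0.07 m), for 0.1 s.
At the end, for the whole second after the job is handed in: The fingers grip the drive (over 3 N) in the end bay opposite the fitted drive, its screw point within 4.5 mm of that bay's (right way round, right height, clear of the case floor), upright and square to the case within 0.05 rad, at rest, pressing on the case with under 25 N (((distance between fitted_screws and bay_bottom below 0.01 m and distance between drive_screws and bay_top below 0.0045 m) or (distance between fitted_screws and bay_top below 0.01 m and distance between drive_screws and bay_bottom below 0.0045 m)) and angle between drive's own z axis and vertical below 0.05 rad and angle between the x axis of drive and the x axis of case, either way round below 0.05 rad and contact force between the fingers and drive above 3 N and linear speed of drive below 0.02 m/s and contact force between drive and case below 25 N); the arm keeps its last pose, push and grip.
It fails at once if the drive is forced against the case with over 60 N (contact force between drive and case above 60 N).
It fails at once if the small drive is moved over 25 mm (distance of small_drive from where it was at the start of the episode above 0.025 m).
It fails at once if the screwdriver is moved over 25 mm (distance of screwdriver from where it was at the start of the episode above 0.025 m).
It fails at once if the screw dish is moved over 25 mm (distance of dish from where it was at the start of the episode above 0.025 m).
It also fails if it takes over 46 s, if anything falls off the work surface, if the arm or the gripper's body presses on something with over 40 N, if the wrist force passes 120 N, or if a joint passes its speed limit or range.

## Robot

A 6-joint arm with a two-finger parallel gripper is mounted at the origin on the work surface. World frame = base frame: x ahead of the robot, y to its left, z up, the work surface at z = 0. Lengths are in mm, angles in rad, forces in N, time in s.
With the tool pointing down it reaches from about 300 to 775 mm from the base axis. Payload 14.6 kg.
Tool frame: the origin (TCP) lies on the centre line of the jaws, within the pads' length; the fingertips stand 8 mm ahead of it and the grasp point (between the pads) lies 11 mm behind it; z points along the fingers, y is the line along which they close (so a half turn about z gives the same grasp; the last joint's range is limited). The gripper opens to 94 mm and grips with 3 to 60 N. Pads are 16 mm wide; open, the fingers measure 119 mm over their backs; the gripper's body (75 mm by 177 mm) begins 78 mm behind the grasp point.
Start: joints at [-1.235, 0.3, 1.521, -0, 1.321, -0.067], TCP at [215.59, -505.975, 213.446] pointing down, gripper open.
Joint ranges: [-3.03, 3.03], [-0.79, 2.21], [0.23, 2.52], [-1.04, 4.18], [0, 3.07], [-2.55, 2.55]. Speed limits (rad/s): [2.22, 2.22, 2.57, 3.14, 3.14, 3.14].

## Interface

Orientations are given as [roll, pitch, yaw] about the fixed x, y, z axes, in that order (R = Rz(yaw) Ry(pitch) Rx(roll)).
In Python, from cell import manip gives the robot as it stands.
- The arm moves only by the tool jog_arm, never from a script. Its argument "rows" is one flat list of numbers, 7 for each row, row after row: the shift along the world's x, y, z in cm, then the turn, a rotation vector about the world's x, y, z in rad, then the closure, from 0 (fully open) to 1 (shut). In form: [dx, dy, dz, rx, ry, rz, fingers, dx, dy, dz, rx, ry, rz, fingers, ...]. A call has 1 to 20 rows; each row shifts and turns the commanded pose from where the row before left it; what a row does not reach is not made up. A row lasts 1/12 s, in which the tool goes at most 41.7 mm and 7.16 degrees, less where a joint would pass 70% of its speed; a pose out of reach is approached as far as the arm can. A call with a gripper value outside its range is refused whole. The fingers move at their own pace and stop on an object; "newtons" is the grip in N (left out, the last holds). Time passes only in rows, so rows that do not move let the fingers close. It gives the time, the measured TCP pose, the force, the opening and the grip force at its end, in the units of the state.
- manip.read_state(): the state, without advancing time (a new reading comes with each control period).
- manip.camera(name): name is "scene" or "top" or "wrist"; returns (picture, depth): 480x640x3 uint8, blue, green, red; 480x640 float32, mm along the optical axis (not along the pixel's ray), 0 where there is no reading.
- manip.camera_model(name): a dict with "K" (3x3 intrinsics, pixels), "k1" (the pictures are not rectified: a ray, as slopes to the right and down, at radius r is drawn at 1 + k1 r^2 times it, then the intrinsics apply), "R" (3x3) and "t" (3): a world point X has camera coordinates R X + t. Camera axes: x right, y down, z forward; pixel columns grow to the right and rows downward; lengths in mm; the calibration is good to about 2 mm. A picture is of the moment at which its call begins: read the wrist's pose just before it. camera_model takes no time and is no camera call; for the wrist camera it gives the pose at the moment of the call.
- manip.sign_off(): hands the job in; it is judged then, once.
The state is a dict: "clock": time; "joints": joint angles; "qd": joint speeds; "effort": joint torques, N m; "eef_pos": TCP position; "eef_rot": TCP orientation; "wrist_force": force on the tool from outside, world axes, zero at the start; "moment": the same for the moment, N m; "finger_gap": finger opening in mm; "finger_force": force on a finger pad.
Only numpy, scipy, OpenCV 4.12 (cv2) and the standard library are available. Lean on these libraries where they do the work, as an engineer would, in place of code of your own. Each camera call takes 0.05 s, during which the arm holds its last target. There are 200 camera calls.

## Working session

There is one attempt and no reset: what is moved stays moved. The work goes in short steps, Python scripts to look and compute and a tool call to move; the robot and the scene stay as the last step left them, time stands still between calls to the robot, and variables do not carry over. Pictures are saved under pics/ and viewed, at most 10 in all, crops included, and the job is handed in when it is done.

Besides the shell and the picture viewer there is one more tool, called after ">>>" as name(argument=value, ...) on one line, values as JSON. jog_arm: Moves the arm, as the interface text tells. Its arguments: {"type":"object","properties":{"rows":{"type":"array"},"newtons":{"type":"number"}},"required":["rows"]}

```bash
mkdir -p pics
cat > h.py <<'E'
import numpy as np, cv2
from cell import manip
def model(n):
    m=manip.camera_model(n); return {k:np.array(v,float) if k!='k1' else float(v) for k,v in m.items()}
def undist(m,px):
    px=np.atleast_2d(np.array(px,float)); K=m['K']
    D=np.array([m['k1'],0,0,0,0])
    return cv2.undistortPoints(px[:,None],K,D)[:,0]
def at_z(m,px,z):
    s=undist(m,px); c=-m['R'].T@m['t']; d=np.c_[s,np.ones(len(s))]@m['R']
    return c+d*((z-c[2])/d[:,2])[:,None]
def at_depth(m,px,dep):
    s=undist(m,px); p=np.c_[s,np.ones(len(s))]*np.atleast_1d(dep)[:,None]
    return (p-m['t'])@m['R']
def cloud(m,dep):
    v,u=np.nonzero(dep>0); P=np.full(dep.shape+(3,),np.nan)
    P[v,u]=at_depth(m,np.c_[u,v],dep[v,u]); return P
def proj(m,X):
    X=np.atleast_2d(X); c=X@m['R'].T+m['t']
    return cv2.projectPoints(c,np.zeros(3),np.zeros(3),m['K'],np.array([m['k1'],0,0,0,0]))[0][:,0]
E
python3 - <<'E'
from h import *
for n in ("scene","top"):
    p,d=manip.camera(n); cv2.imwrite(f"pics/{n}0.png",p); np.savez(f"pics/{n}0.npz",p=p,d=d)
    m=model(n); print(n,m['K'][0,0],m['k1'],-m['R'].T@m['t'])
print(manip.read_state())
E
```

```text
scene 539.4092452438823 0.027377409192499008 [956.18762715 653.26250154 726.3581413 ]
top 536.5915510210435 -0.11571937920577238 [484.58701692 190.3917708  977.85189459]
{'clock': 0.1, 'joints': array([-1.23460621e+00,  3.00397294e-01,  1.52149470e+00,  8.40520303e-06,
        1.32069839e+00, -6.65817800e-02]), 'qd': array([ 0.00104729, -0.00024437, -0.00065345, -0.00021368, -0.00123775,
       -0.00031581]), 'effort': array([ 6.24011627e-04, -5.32642436e+01, -3.53285766e+01,  7.09484727e-02,
        2.34511297e-02, -5.03121760e-05]), 'eef_pos': array([ 215.52017455, -505.77889006,  212.96335369]), 'eef_rot': array([-3.14059768e+00, -7.45051705e-05,  4.02769779e-01]), 'wrist_force': array([ 0.28030827,  0.25396171, -0.29736829]), 'moment': array([0.03169553, 0.01905232, 0.008601  ]), 'finger_force': 0.0, 'finger_gap': 94.008882659977}
```

View pics/top0.png

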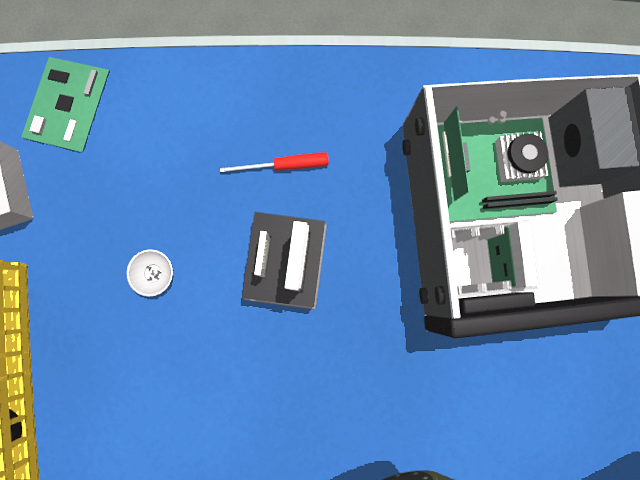

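View pics/scene0.png

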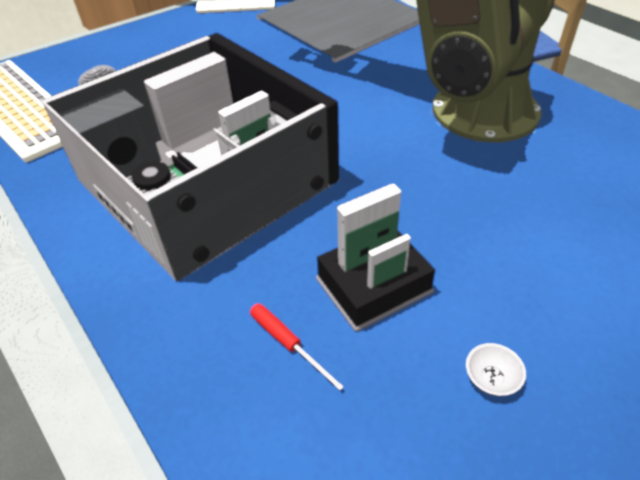

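The top view shows the loose drive at about (297,256) in the dock with the small drive left of it at (261,254), the case at right, and the fitted drive at about (515,258). The left (+y, feet side) bays look empty. The scene view agrees: the circuit boards of the loose and fitted drives face the same way. Next I fit poses from depth.

Run:
```python
from h import *
m={n:model(n) for n in("top","scene")}
D={n:np.load(f"pics/{n}0.npz") for n in m}
C={n:cloud(m[n],D[n]['d']) for n in m}
def rect(P):
    r=cv2.minAreaRect(P[:,:2].astype(np.float32)); return [np.round(x,3) for x in r], P[:,2].mean().round(1), len(P)
def blob(n,box,zr):
    u0,u1,v0,v1=box; P=C[n][v0:v1,u0:u1].reshape(-1,3)
    return P[(P[:,2]>zr[0])&(P[:,2]<zr[1])]
print("loose top",rect(blob("top",(270,320,210,300),(172,192))))
print("small top",rect(blob("top",(245,275,220,285),(125,145))))
print("dock top",rect(blob("top",(235,335,205,315),(52,68))))
print("fitted top",rect(blob("top",(490,560,222,300),(163,183))))
print("loose top sc",rect(blob("scene",(330,410,180,280),(174,192))))
print("fitted top sc",rect(blob("scene",(210,275,88,140),(167,180))))
P=C["top"].reshape(-1,3);P=P[(P[:,2]>184)&(P[:,2]<196)&(P[:,1]<50)]; print("rim",rect(P))
t=D["top"]
b=cv2.resize(t['p'][205:320,430:570],None,fx=5,fy=5,interpolation=cv2.INTER_CUBIC); cv2.imwrite("pics/cage.png",b)
z=C["top"][...,2]; print(np.round(z[258,440:560:3]).tolist())
```

```text
loose top ([array([550.582, 207.969]), array([ 23.866, 102.009]), np.float64(81.955)], np.float64(182.0), 1073)
small top ([array([558.23 , 265.175]), array([10.066, 69.038]), np.float64(82.691)], np.float64(134.8), 274)
dock top ([array([554.139, 232.396]), array([122.947, 150.676]), np.float64(82.156)], np.float64(60.4), 4611)
fitted top ([array([ 551.274, -150.058]), array([101.32 ,  25.656]), np.float64(5.534)], np.float64(172.5), 1035)
loose top sc ([array([550.71 , 208.467]), array([ 26.518, 102.347]), np.float64(82.044)], np.float64(180.8), 887)
fitted top sc ([array([539.446, -91.759]), array([104.265, 148.842]), np.float64(11.431)], np.float64(171.7), 443)
rim ([array([ 536.38 , -154.723]), array([366.765, 640.536]), np.float64(86.132)], np.float64(189.8), 6675)
[159.0, 179.0, 188.0, 191.0, 192.0, 7.0, 7.0, 3.0, 8.0, 3.0, 5.0, 4.0, 6.0, 5.0, 5.0, 7.0, 6.0, 39.0, 58.0, 71.0, 85.0, 97.0, 111.0, 123.0, 136.0, 147.0, 158.0, 169.0, 175.0, 174.0, 172.0, 174.0, 4.0, 3.0, 6.0, 3.0, 2.0, 4.0, 1.0, 5.0]
```

View pics/cage.png

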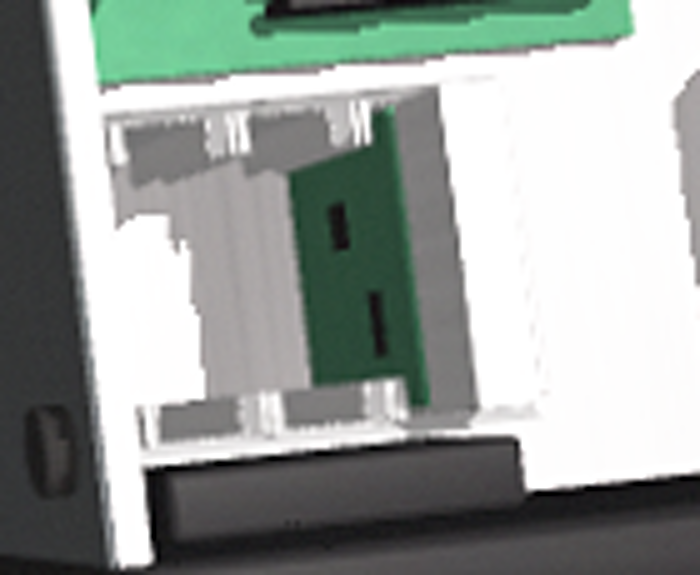

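Fitted drive: centre (551.3, -150.1), yaw +5.5°, z 172.5, so it sits in the -y end bay. The target is the +y bay, at about (543, -66). The loose drive is at (550.6, 208.2), yaw -8°, z ≈ 182. Next I hover over the cage to refine with the wrist camera.

>>> jog_arm(rows=[0,0,3,0,0,0,0,0,0,3,0,0,0,0,0,0,3,0,0,0,0,2.05,2.75,0,0,0,-0.019,0,2.05,2.75,0,0,0,-0.019,0,2.05,2.75,0,0,0,-0.019,0,2.05,2.75,0,0,0,-0.019,0,2.05,2.75,0,0,0,-0.019,0,2.05,2.75,0,0,0,-0.019,0,2.05,2.75,0,0,0,-0.019,0,2.05,2.75,0,0,0,-0.019,0,2.05,2.75,0,0,0,-0.019,0,2.05,2.75,0,0,0,-0.019,0,2.05,2.75,0,0,0,-0.019,0,2.05,2.75,0,0,0,-0.019,0,2.05,2.75,0,0,0,-0.019,0,2.05,2.75,0,0,0,-0.019,0,2.05,2.75,0,0,0,-0.019,0,2.05,2.75,0,0,0,-0.019,0])

```text
clock: 1.68
eef_pos: [544.3, -64.3, 303.2]
eef_rot: [-3.141, 0.0, 0.098]
wrist_force: [0.3, -0.2, -0.3]
finger_gap: 93.9
finger_force: 0.0
```

>>> jog_arm(rows=[0,0,0,0,0,0,0,0,0,0,0,0,0,0,0,0,0,0,0,0,0,0,0,0,0,0,0,0])

```text
clock: 2.02
eef_pos: [543.1, -66.9, 303.5]
eef_rot: [3.141, 0.0, 0.098]
wrist_force: [-0.1, 0.4, -0.9]
finger_gap: 94.2
finger_force: 0.0
```

Run:
```python
from h import *
m=model("wrist"); s=manip.read_state(); print(s['eef_pos'],s['eef_rot'],s['joints'])
p,d=manip.camera("wrist"); cv2.imwrite("pics/w1.png",p); np.savez("pics/w1.npz",p=p,d=d,**m)
print(-m['R'].T@m['t'],m['R'][2],m['K'][0,0],m['k1'])
P=cloud(m,d); Q=P.reshape(-1,3); Q=Q[np.isfinite(Q[:,0])]
F=Q[(abs(Q[:,2]-173)<6)&(abs(Q[:,0]-551)<70)&(abs(Q[:,1]+150)<25)]
print(len(F),F[:,2].mean() if len(F) else 0, cv2.minAreaRect(F[:,:2].astype(np.float32)) if len(F)>5 else 0)
```

```text
[543.12422007 -66.86931507 303.46061246] [3.14148808e+00 1.62773788e-04 9.79449779e-02] [-1.89365661e-01  2.42064457e-01  1.38710373e+00 -1.46664193e-04
  1.51255093e+00  1.28349423e+00]
[626.68492239 -57.46609789 474.11286113] [-0.28808299 -0.02785559 -0.95720022] 391.95938252652667 0.01628401973584703
3514 172.01149485559105 ((549.8331298828125, -149.5458984375), (102.54478454589844, 24.058441162109375), 4.796441555023193)
```

View pics/w1.png

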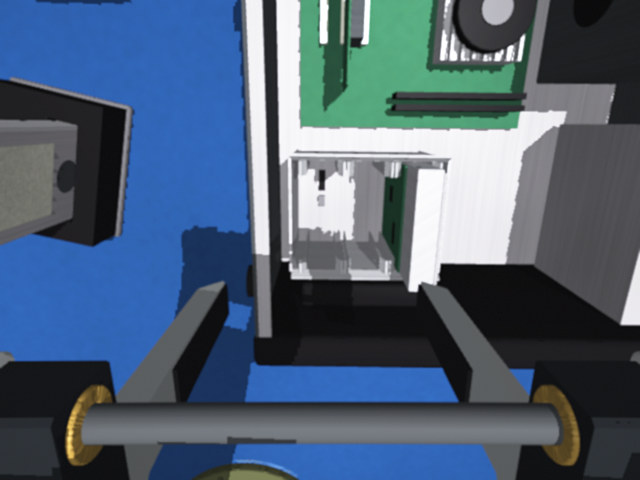

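The wrist view shows the cage at (290–445, 150–285). Its two left bays are free, and the fitted drive's top face is at about (424,225). I refine the case yaw and origin from the rim and lips, with an overlay check.

Run:
```python
from h import *
z=np.load("pics/w1.npz"); m={k:z[k] for k in('K','R','t')}; m['k1']=float(z['k1'])
mt=model("top"); dt=np.load("pics/top0.npz")
C={"w":(m,cloud(m,z['d'])),"t":(mt,cloud(mt,dt['d']))}
yaw=0.0966; c0=np.array([551.0,-149.9])+42*np.array([-np.sin(yaw),np.cos(yaw)])
R2=np.array([[np.cos(yaw),np.sin(yaw)],[-np.sin(yaw),np.cos(yaw)]])
for n,(mm,P) in C.items():
    Q=P.reshape(-1,3); Q=Q[np.isfinite(Q[:,0])]; q=(Q[:,:2]-c0)@R2.T
    def fit(sel,ax,nm):
        a,b=q[sel,1-ax],q[sel,ax]
        for _ in range(3):
            k=np.polyfit(a,b,1); r=b-np.polyval(k,a); g=abs(r)<max(1.,1.5*r.std()); a,b=a[g],b[g]
        print(n,nm,len(a),"slope %.4f at0 %.2f"%tuple(k),"range",np.percentile(b-k[0]*a,[2,98]).round(1), a.min().round(),a.max().round())
    zz=Q[:,2]
    fit((abs(zz-190)<5)&(abs(q[:,1]-94)<6)&(q[:,0]>-100)&(q[:,0]<265),1,"+y rim")
    fit((abs(zz-173)<5)&(abs(q[:,1]+42)<18)&(abs(q[:,0])<60),1,"fitted top")
    F=(abs(zz-173)<4)&(abs(q[:,1]+42)<20)&(abs(q[:,0])<60)
    print(" fitted ext x",np.percentile(q[F,0],[1,99]).round(1),"y",np.percentile(q[F,1],[1,99]).round(1),zz[F].mean().round(1))
    for lo,hi,nm in((124,134,"lips"),(100,119,"walls")):
        L=(zz>lo)&(zz<hi)&(abs(q[:,0])<75)&(q[:,1]>-20)&(q[:,1]<75)
        print(nm,L.sum()); h,e=np.histogram(q[L,1],bins=np.arange(-20,76,2)); print(dict(zip(e[:-1].astype(int).tolist(),h.tolist())))
        h,e=np.histogram(q[L,0],bins=np.arange(-70,71,2)); print({int(a):int(b) for a,b in zip(e,h) if b})
def to3(x,y,zv): return np.r_[c0+R2.T@np.array([x,y]),zv]
img=z['p'].copy(); s=6; u0,v0=280,145
big=cv2.resize(img[v0:v0+95+50,u0:u0+130+45][:,:],None,fx=4.4,fy=4.4,interpolation=cv2.INTER_CUBIC); s=4.4
def rect(cx,cy,hx,hy,zv,col):
    pts=[proj(m,to3(cx+a*hx,cy+b*hy,zv))[0] for a,b in((1,1),(1,-1),(-1,-1),(-1,1))]
    pts=((np.array(pts)-[u0,v0]+.5)*s-.5).round().astype(int); cv2.polylines(big,[pts],True,col,1)
rect(0,-42,50.8,13.05,173,(0,0,255))
for y in(0,42): rect(0,y,51.8,14.05,121,(255,0,0)); rect(0,y,55.8,18.05,130,(0,160,255))
cv2.imwrite("pics/ov.png",big)
```

```text
w +y rim 2600 slope -0.0055 at0 92.30 range [89.8 94.9] -100.0 158.0
w fitted top 2300 slope -0.0434 at0 -39.59 range [-47.  -32.2] -52.0 50.0
 fitted ext x [-48.5  49. ] y [-53.  -29.8] 172.1
lips 2264
{-20: 71, -18: 115, -16: 98, -14: 48, -12: 38, -10: 36, -8: 39, -6: 39, -4: 32, -2: 39, 0: 39, 2: 38, 4: 39, 6: 35, 8: 36, 10: 34, 12: 34, 14: 37, 16: 64, 18: 97, 20: 82, 22: 75, 24: 99, 26: 85, 28: 40, 30: 32, 32: 34, 34: 33, 36: 45, 38: 40, 40: 33, 42: 41, 44: 35, 46: 37, 48: 36, 50: 34, 52: 36, 54: 44, 56: 39, 58: 81, 60: 106, 62: 79, 64: 23, 66: 25, 68: 25, 70: 17, 72: 0}
{-70: 2, -68: 6, -66: 9, -64: 58, -62: 382, -60: 69, -58: 242, -56: 280, -54: 50, -52: 43, -50: 41, -48: 41, -46: 41, -44: 38, -42: 44, -40: 29, 36: 4, 38: 52, 40: 52, 42: 56, 44: 48, 46: 46, 48: 58, 50: 35, 52: 158, 54: 224, 56: 143}
walls 783
{-20: 0, -18: 0, -16: 2, -14: 92, -12: 14, -10: 12, -8: 11, -6: 13, -4: 13, -2: 15, 0: 14, 2: 15, 4: 14, 6: 15, 8: 12, 10: 14, 12: 14, 14: 9, 16: 20, 18: 0, 20: 10, 22: 3, 24: 0, 26: 2, 28: 27, 30: 14, 32: 15, 34: 14, 36: 13, 38: 12, 40: 14, 42: 13, 44: 15, 46: 12, 48: 15,
[... 1135 characters left out ...]
: 66, -54: 45, -52: 13, -50: 12, -48: 15, -46: 12, -44: 15, -42: 13, -40: 8, 38: 2, 40: 15, 42: 13, 44: 17, 46: 15, 48: 16, 50: 16, 52: 16, 54: 54, 56: 69, 58: 42, 60: 1}
walls 227
{-20: 0, -18: 0, -16: 23, -14: 41, -12: 2, -10: 5, -8: 3, -6: 0, -4: 1, -2: 2, 0: 2, 2: 2, 4: 1, 6: 1, 8: 3, 10: 2, 12: 0, 14: 10, 16: 7, 18: 0, 20: 0, 22: 0, 24: 2, 26: 30, 28: 34, 30: 1, 32: 1, 34: 1, 36: 1, 38: 2, 40: 1, 42: 5, 44: 3, 46: 1, 48: 1, 50: 1, 52: 1, 54: 0, 56: 7, 58: 20, 60: 10, 62: 0, 64: 0, 66: 0, 68: 0, 70: 0, 72: 0}
{-70: 1, -68: 1, -66: 2, -64: 1, -62: 4, -60: 14, -54: 1, -52: 9, -50: 15, -48: 15, -46: 10, -44: 11, -42: 13, -40: 13, 38: 2, 40: 18, 42: 12, 44: 9, 46: 14, 48: 12, 50: 11, 52: 35}
```

View pics/ov.png

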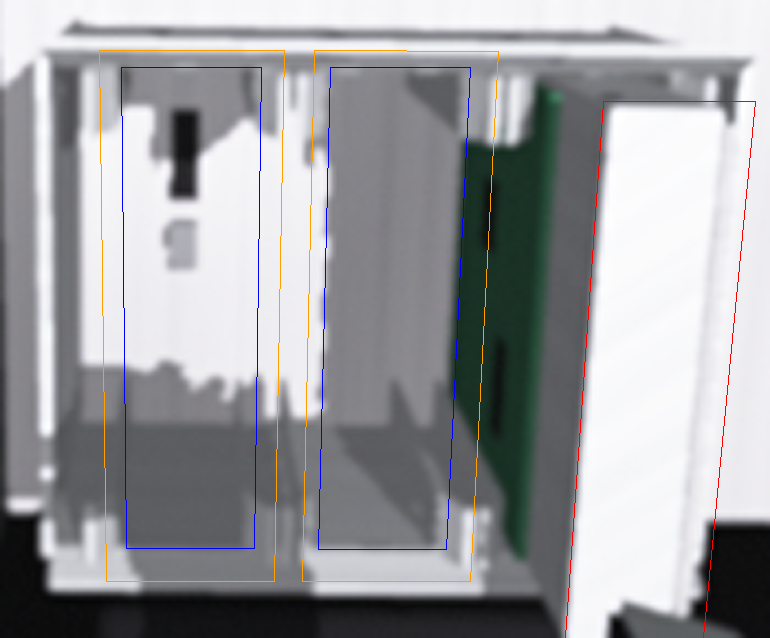

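The overlay puts the real dividers about 2 mm left (+y) of the model, e.g. x≈287 against 299 for the first divider. That is within calibration error. I will take the loose drive's position with the same wrist camera so this bias cancels.

>>> jog_arm(rows=[0.1,3.44,0.12,0,0,-0.03,0.45,0.1,3.44,0.12,0,0,-0.03,0.45,0.1,3.44,0.12,0,0,-0.03,0.45,0.1,3.44,0.12,0,0,-0.03,0.45,0.1,3.44,0.12,0,0,-0.03,0.45,0.1,3.44,0.12,0,0,-0.03,0.45,0.1,3.44,0.12,0,0,-0.03,0.45,0.05,3.44,0.12,0,0,-0.03,0.45,0,0,0,0,0,0,0.45,0,0,0,0,0,0,0.45,0,0,0,0,0,0,0.45,0,0,0,0,0,0,0.45])

```text
clock: 3.07
eef_pos: [551.3, 207.7, 313.2]
eef_rot: [3.142, -0.0, -0.143]
wrist_force: [0.4, 0.0, 0.3]
finger_gap: 51.8
finger_force: 0.0
```

Run:
```python
from h import *
m=model("wrist"); s=manip.read_state(); print(s['eef_pos'],s['eef_rot'],s['finger_gap'])
p,d=manip.camera("wrist"); cv2.imwrite("pics/w2.png",p); np.savez("pics/w2.npz",p=p,d=d,**m)
P=cloud(m,d); Q=P.reshape(-1,3); Q=Q[np.isfinite(Q[:,0])]
F=Q[(abs(Q[:,2]-182)<6)&(abs(Q[:,0]-551)<70)&(abs(Q[:,1]-208)<25)]
print(len(F),F[:,2].mean(),cv2.minAreaRect(F[:,:2].astype(np.float32)))
yaw=-0.140;c=np.array([550.6,208.2]);R2=np.array([[np.cos(yaw),np.sin(yaw)],[-np.sin(yaw),np.cos(yaw)]])
pts=[proj(m,np.r_[c+R2.T@np.array([a*50.8,b*13.05]),182])[0] for a,b in((1,1),(1,-1),(-1,-1),(-1,1))]
print(pts); cv2.polylines(p,[np.round(pts).astype(int)],True,(0,0,255),1); cv2.imwrite("pics/w2o.png",p)
q=(F[:,:2]-c)@R2.T; print(np.percentile(q,[1,99],axis=0))
```

```text
[551.28582679 207.71492768 313.22501828] [ 3.14153615e+00 -2.24733308e-04 -1.42621687e-01] 51.795631338514724
3491 181.22283545376746 ((549.0196533203125, 208.21209716796875), (23.609130859375, 101.19990539550781), 82.2208251953125)
[array([305.77020381, 167.88150724]), array([340.03275312, 167.80940838]), array([338.67977995, 290.51660918]), array([307.49438136, 290.57036265])]
[[-50.55823789 -11.62910021]
 [ 48.36348419  11.38508395]]
```

View pics/w2o.png

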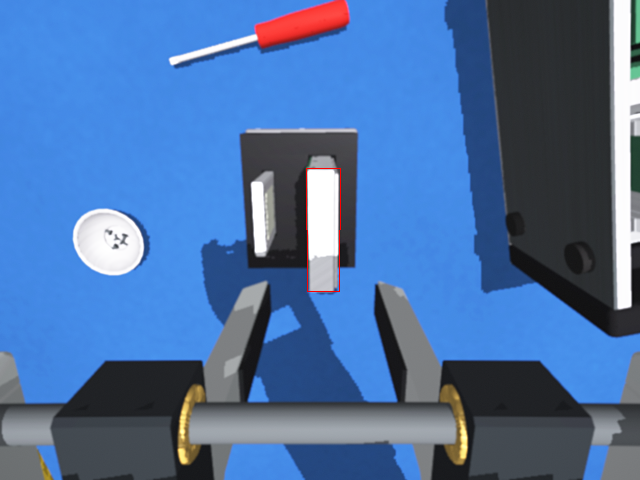

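The red outline from the top-camera pose matches the loose drive (307–340, 168–291), and the finger midline at u≈322 is over it. Descending to grip, with TCP z 154 so the tips are 36 mm below the drive top.

>>> jog_arm(rows=[-0.1,0.05,-2.5,0,0,0.005,0.45,0,0,-2.5,0,0,0,0.45,0,0,-2.5,0,0,0,0.45,0,0,-2.5,0,0,0,0.45,0,0,-2.5,0,0,0,0.45,0,0,-2,0,0,0,0.45,0,0,-1.4,0,0,0,0.45,0,0,0,0,0,0,0.45,0,0,0,0,0,0,0.45])

```text
clock: 3.87
eef_pos: [550.2, 208.9, 154.2]
eef_rot: [3.141, 0.0, -0.137]
wrist_force: [-0.1, 1.4, 0.1]
finger_gap: 51.9
finger_force: 0.0
```

>>> jog_arm(rows=[0,0,0,0,0,0,1,0,0,0,0,0,0,1,0,0,0,0,0,0,1,0,0,0,0,0,0,1,0,0,0,0,0,0,1,0,0,0,0,0,0,1,0,0,0,0,0,0,1,0,0,0,0,0,0,1], newtons=40)

```text
clock: 4.53
eef_pos: [550.3, 209.7, 154.6]
eef_rot: [-3.141, -0.001, -0.136]
wrist_force: [-1.2, -1.4, 5.1]
finger_gap: 25.7
finger_force: 40.0
```

>>> jog_arm(rows=[0,0,0.5,0,0,0,1,0,0,1,0,0,0,1,0,0,1.5,0,0,0,1,0,0,1.5,0,0,0,1,0,0,2,0,0,0,1,0,0,2.5,0,0,0,1,0,0,2.5,0,0,0,1,0,0,2.5,0,0,0,1,0,0,2.5,0,0,0,1,0,0,2,0,0,0,1,0,0,0,0,0,0,1,0,0,0,0,0,0,1,0,0,0,0,0,0,1])

```text
clock: 5.62
eef_pos: [549.7, 209.7, 337.3]
eef_rot: [3.141, 0.002, -0.136]
wrist_force: [1.3, 0.1, -4.7]
finger_gap: 26.0
finger_force: 40.0
```

Run:
```python
from h import *
s=manip.read_state(); print(s['eef_pos'],s['eef_rot'],s['finger_gap'],s['wrist_force'],s['moment'])
m=model("top"); p,d=manip.camera("top"); P=cloud(m,d)
q=manip.camera("wrist")[0]; cv2.imwrite("pics/w3.png",q)
```

```text
[549.72998346 209.66760058 337.29896347] [ 3.14060387e+00  2.27839324e-03 -1.36159099e-01] 26.012372588059772 [ 1.26535895  0.08173526 -4.68049573] [ 0.07471107 -0.0206904  -0.08338047]
```

View pics/w3.png

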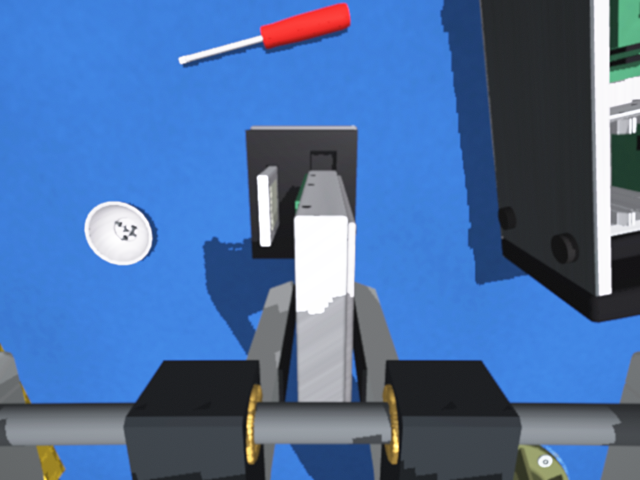

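The drive is held and out of the dock: its top edge is at (297–350, 218) and its narrow end at (305–345, 172–218). Moving over the bay and down to about 12 mm above the lips.

>>> jog_arm(rows=[-0.06,-1.5,0,0,0,0.02,1,-0.06,-2.5,0,0,0,0.02,1,-0.06,-2.5,0,0,0,0.02,1,-0.06,-2.5,0,0,0,0.02,1,-0.06,-2.5,0,0,0,0.02,1,-0.06,-2.5,0,0,0,0.02,1,-0.06,-2.5,0,0,0,0.02,1,-0.06,-2.5,0,0,0,0.02,1,-0.06,-2.5,0,0,0,0.02,1,-0.06,-2.5,0,0,0,0.02,1,-0.06,-2,0,0,0,0.02,1,0,-1.5,0,0,0,0.007,1,0,0,0,0,0,0,1,0,0,0,0,0,0,1,0,0,0,0,0,0,1])

```text
clock: 6.97
eef_pos: [543.4, -64.7, 338.5]
eef_rot: [-3.141, 0.001, 0.091]
wrist_force: [0.3, -0.5, -4.9]
finger_gap: 26.1
finger_force: 40.0
```

>>> jog_arm(rows=[0,0,-1,0,0,0,1,0,0,-1.5,0,0,0,1,0,0,-1.5,0,0,0,1,0,0,-1.5,0,0,0,1,0,0,-1,0,0,0,1,0,0,-0.8,0,0,0,1,0,0,0,0,0,0,1,0,0,0,0,0,0,1,0,0,0,0,0,0,1,0,0,0,0,0,0,1,0,0,0,0,0,0,1])

```text
clock: 7.88
eef_pos: [543.7, -65.3, 266.7]
eef_rot: [3.141, -0.001, 0.091]
wrist_force: [-0.6, -0.5, -4.8]
finger_gap: 25.9
finger_force: 40.0
```

Run:
```python
from h import *
s=manip.read_state(); print(s['eef_pos'],s['eef_rot'],s['finger_gap'],s['wrist_force'],s['moment'])
m=model("wrist"); p,d=manip.camera("wrist"); np.savez("pics/w4.npz",p=p,d=d,**m)
big=cv2.resize(p[120:320,220:480],None,fx=3,fy=3,interpolation=cv2.INTER_CUBIC); cv2.imwrite("pics/w4.png",big)
P=cloud(m,d); Q=P.reshape(-1,3); Q=Q[np.isfinite(Q[:,0])]
yaw=0.0907; a=np.array([np.cos(yaw),np.sin(yaw)]); b=np.array([-a[1],a[0]]); T=s['eef_pos'][:2]
q=np.c_[(Q[:,:2]-T)@a,(Q[:,:2]-T)@b,Q[:,2]]
E=q[(abs(q[:,1])<20)&(q[:,0]>40)&(q[:,0]<62)&(q[:,2]>135)&(q[:,2]<290)]
for lo in range(135,290,15):
    e=E[(E[:,2]>=lo)&(E[:,2]<lo+15)]
    if len(e)>20: print(lo,len(e),"x med %.1f"%np.median(e[:,0]),"y",np.percentile(e[:,1],[3,50,97]).round(1))
```

```text
[543.67792498 -65.29995212 266.67499528] [ 3.14135199e+00 -1.04724668e-03  9.07246685e-02] 25.911395182597133 [-0.57030423 -0.51598765 -4.76068651] [ 0.03681725  0.01315865 -0.00090141]
150 81 x med 49.7 y [-11.2   0.7  12.9]
165 108 x med 49.8 y [-11.    0.7  13. ]
180 115 x med 49.8 y [-10.9   1.3  13.2]
195 158 x med 49.8 y [-11.    1.   12.9]
210 176 x med 49.8 y [-10.8   1.1  13.3]
225 218 x med 49.8 y [-10.8   1.1  13.1]
240 291 x med 49.8 y [-10.8   2.7  13.7]
255 314 x med 49.8 y [-10.9  -0.   10.7]
270 400 x med 49.9 y [-10.6   0.5  10.8]
285 181 x med 49.8 y [-12.   -0.7  10.6]
```

View pics/w4.png

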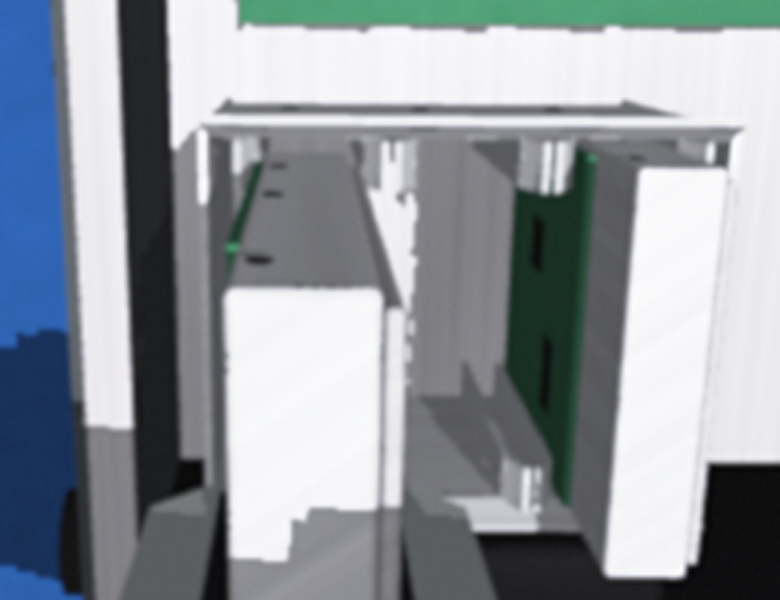

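In the crop the drive hangs over the free end bay. Its end-face top corners are at (226,288) and (382,290), and the fitted drive's are at (640,167) and (727,167). Both circuit boards are on the left. The drive is vertical. Now I compute the relative offset from this single view.

Run:
```python
from h import *
z=np.load("pics/w4.npz"); m={k:z[k] for k in('K','R','t')}; m['k1']=float(z['k1'])
T=np.array([543.68,-65.30]); yaw=0.0907; a=np.array([np.cos(yaw),np.sin(yaw)]); b=np.array([-a[1],a[0]])
def f(px,zv):
    px=(np.array(px,float)+.5)/3-.5+[220,120]; X=at_z(m,px,zv)[:,:2]-T; return np.c_[X@a,X@b].round(1).tolist()
print("loose corners",f([(226,288),(382,290)],266.7+28), "expect y 13,-11")
print("fitted",f([(640,167),(727,167),(606,575),(686,577)],173),"expect y -71,-95")
P=cloud(m,z['d']); Q=P.reshape(-1,3); Q=Q[np.isfinite(Q[:,0])]
q=np.c_[(Q[:,:2]-T)@a,(Q[:,:2]-T)@b,Q[:,2]]
F=q[(abs(q[:,2]-173)<4)&(abs(q[:,1]+84)<20)&(abs(q[:,0])<60)]
print("fitted cloud",np.percentile(F,[1,3,97,99],axis=0).round(1).tolist())
for x0 in range(-50,50,20):
    g=F[(F[:,0]>=x0)&(F[:,0]<x0+20)]; print(x0,np.percentile(g[:,1],[3,97]).round(1))
L=q[(abs(q[:,2]-290)<6)&(abs(q[:,1])<20)&(q[:,0]>0)&(q[:,0]<60)]
G=q[(abs(q[:,2]-294.7)<3)&(abs(q[:,1])<20)&(abs(q[:,0])<60)]
for x0 in range(-50,50,20):
    g=G[(G[:,0]>=x0)&(G[:,0]<x0+20)]
    if len(g)>20: print("loose top",x0,np.percentile(g[:,1],[3,97]).round(1),g[:,2].mean().round(1))
print("loose top x max",np.percentile(G[:,0],[97,99]))
# lips near the +x end, z 124-132
L=q[(q[:,2]>122)&(q[:,2]<133)&(q[:,0]>35)&(q[:,0]<70)&(q[:,1]>-75)&(q[:,1]<30)]
h,e=np.histogram(L[:,1],bins=np.arange(-75,31,2)); print({int(x):int(n) for x,n in zip(e,h) if n})
```

```text
loose corners [[50.4, 11.4], [50.2, -8.1]] expect y 13,-11
fitted [[49.6, -73.0], [49.6, -92.4], [-51.0, -72.8], [-51.5, -92.7]] expect y -71,-95
fitted cloud [[-50.9, -95.7, 169.3], [-48.2, -95.2, 169.8], [47.1, -73.0, 173.6], [49.0, -72.8, 173.9]]
-50 [-95.  -72.8]
-30 [-95.2 -73. ]
-10 [-95.2 -73. ]
10 [-95.3 -73.1]
30 [-95.3 -73.2]
loose top -50 [-9.3 10.8] 293.3
loose top -30 [-9.3 11. ] 293.4
loose top -10 [-15.6  15.6] 293.6
loose top 10 [-9.1 11.1] 293.4
loose top 30 [-9.4 11.1] 293.4
loose top x max [48.03947692 49.41120008]
{-75: 34, -73: 50, -71: 64, -69: 47, -67: 45, -65: 51, -63: 41, -61: 74, -59: 71, -57: 28, -55: 15, -53: 15, -51: 14, -49: 18, -47: 18, -45: 13, -43: 15, -41: 16, -39: 15, -37: 15, -35: 16, -33: 15, -31: 14, -29: 25, -27: 47, -25: 54, -23: 51, -21: 36, -19: 66, -17: 64, -15: 26, -13: 19, -11: 16, -9: 20, -7: 14, -5: 21, -3: 14, -1: 21, 1: 21, 3: 11, 5: 21, 7: 13, 9: 19, 11: 17, 13: 23, 15: 42, 17: 66, 19: 51, 21: 16, 23: 17, 25: 18, 27: 13}
```

Within this view the drive is within about 0.3 mm of the fitted drive plus 84 mm in both axes. Lowering slowly while watching the force.

>>> jog_arm(rows=[0,-0.02,-0.4,0,0,0,1,0,0,-0.4,0,0,0,1,0,0,-0.4,0,0,0,1,0,0,-0.3,0,0,0,1,0,0,-0.3,0,0,0,1,0,0,-0.3,0,0,0,1,0,0,-0.3,0,0,0,1,0,0,-0.3,0,0,0,1,0,0,-0.2,0,0,0,1,0,0,0,0,0,0,1,0,0,0,0,0,0,1])

```text
clock: 8.85
eef_pos: [543.5, -65.5, 237.0]
eef_rot: [-3.142, 0.0, 0.091]
wrist_force: [0.7, 0.2, -4.3]
finger_gap: 25.7
finger_force: 40.0
```

>>> jog_arm(rows=[0,0,-0.2,0,0,0,1,0,0,-0.2,0,0,0,1,0,0,-0.2,0,0,0,1,0,0,0,0,0,0,1,0,0,0,0,0,0,1])

```text
clock: 9.27
eef_pos: [543.4, -65.5, 230.9]
eef_rot: [-3.142, 0.0, 0.091]
wrist_force: [0.2, 0.9, -4.7]
finger_gap: 25.8
finger_force: 40.0
```

>>> jog_arm(rows=[0,0,-0.2,0,0,0,1,0,0,-0.3,0,0,0,1,0,0,-0.3,0,0,0,1,0,0,-0.3,0,0,0,1,0,0,-0.3,0,0,0,1,0,0,-0.3,0,0,0,1,0,0,-0.3,0,0,0,1,0,0,0,0,0,0,1])

```text
clock: 9.93
eef_pos: [543.2, -65.4, 210.3]
eef_rot: [-3.141, 0.001, 0.091]
wrist_force: [-0.3, -0.2, -5.9]
finger_gap: 26.0
finger_force: 40.0
```

>>> jog_arm(rows=[0,0,-0.3,0,0,0,1,0,0,-0.3,0,0,0,1,0,0,-0.3,0,0,0,1,0,0,-0.3,0,0,0,1,0,0,-0.3,0,0,0,1,0,0,-0.3,0,0,0,1,0,0,-0.3,0,0,0,1,0,0,0,0,0,0,1])

```text
clock: 10.6
eef_pos: [543.3, -65.4, 189.3]
eef_rot: [-3.141, 0.001, 0.091]
wrist_force: [-0.5, -0.5, -4.7]
finger_gap: 25.6
finger_force: 40.0
```

>>> jog_arm(rows=[0,0,-0.3,0,0,0,1,0,0,-0.3,0,0,0,1,0,0,-0.3,0,0,0,1,0,0,-0.3,0,0,0,1,0,0,-0.3,0,0,0,1,0,0,-0.3,0,0,0,1,0,0,-0.3,0,0,0,1,0,0,0,0,0,0,1])

```text
clock: 11.27
eef_pos: [543.3, -65.4, 168.3]
eef_rot: [-3.141, 0.001, 0.091]
wrist_force: [0.3, 0.2, -4.5]
finger_gap: 26.1
finger_force: 40.0
```

>>> jog_arm(rows=[0,0,-0.3,0,0,0,1,0,0,-0.3,0,0,0,1,0,0,-0.3,0,0,0,1,0,0,-0.3,0,0,0,1,0,0,-0.3,0,0,0,1,0,0,-0.3,0,0,0,1,0,0,-0.2,0,0,0,1,0,0,0,0,0,0,1,0,0,0,0,0,0,1,0,0,0,0,0,0,1])

```text
clock: 12.1
eef_pos: [543.6, -65.5, 149.2]
eef_rot: [3.142, -0.0, 0.091]
wrist_force: [-0.3, -1.1, -4.2]
finger_gap: 26.1
finger_force: 40.0
```

Run:
```python
from h import *
s=manip.read_state(); T=s['eef_pos'][:2]; print(s['eef_pos'],s['wrist_force'],s['moment'])
yaw=0.0907; a=np.array([np.cos(yaw),np.sin(yaw)]); b=np.array([-a[1],a[0]])
for n in("wrist","top","scene"):
    m=model(n); p,d=manip.camera(n)
    if n=="wrist": cv2.imwrite("pics/w5.png",p)
    Q=cloud(m,d).reshape(-1,3); Q=Q[np.isfinite(Q[:,0])]
    q=np.c_[(Q[:,:2]-T)@a,(Q[:,:2]-T)@b,Q[:,2]]
    for nm,y in(("loose",0),("fitted",-84)):
        g=q[(abs(q[:,2]-174)<7)&(abs(q[:,1]-y)<12)&(abs(q[:,0])<49)&(abs(q[:,0])>15)]
        if len(g)>20: print(n,nm,len(g),"z med %.2f"%np.median(g[:,2]),"fore/aft",[round(float(np.median(h[:,2])),1) for h in(g[g[:,0]>0],g[g[:,0]<0]) if len(h)>5],"x",np.percentile(q[(abs(q[:,2]-174)<6)&(abs(q[:,1]-y)<10)&(abs(q[:,0])<60),0],[2,98]).round(1),"y",np.percentile(q[(abs(q[:,2]-174)<6)&(abs(q[:,1]-y)<20)&(abs(q[:,0]-32)<14),1],[2,98]).round(1))
```

```text
[543.55924391 -65.49721539 149.19652809] [-0.31055704 -1.11788032 -4.20486288] [ 0.01357963  0.04987921 -0.02063406]
wrist loose 6812 z med 175.85 fore/aft [175.9, 175.8] x [-31.   49.8] y [-11.2  11.3]
wrist fitted 6804 z med 172.21 fore/aft [172.2, 172.2] x [-32.5  49. ] y [-95.4 -72.5]
top loose 176 z med 176.68 fore/aft [176.8, 176.6] x [-50.4  51.1] y [-7.1 11.4]Traceback (most recent call last):
  File "<stdin>", line 11, in <module>
    return _quantile_unchecked(
        a, q, axis, out, overwrite_input, method, keepdims, weights)
    return _ureduce(a,
                    func=_quantile_ureduce_func,
    ...<5 lines>...
                    overwrite_input=overwrite_input,
                    method=method)
    r = func(a, **kwargs)
    result = _quantile(arr,
                       quantiles=q,
    ...<2 lines>...
                       out=out,
                       weights=wgt)
    slices_having_nans = np.isnan(arr[-1, ...])
                                  ~~~^^^^^^^^^
IndexError: index -1 is out of bounds for axis 0 with size 0
```

View pics/w5.png

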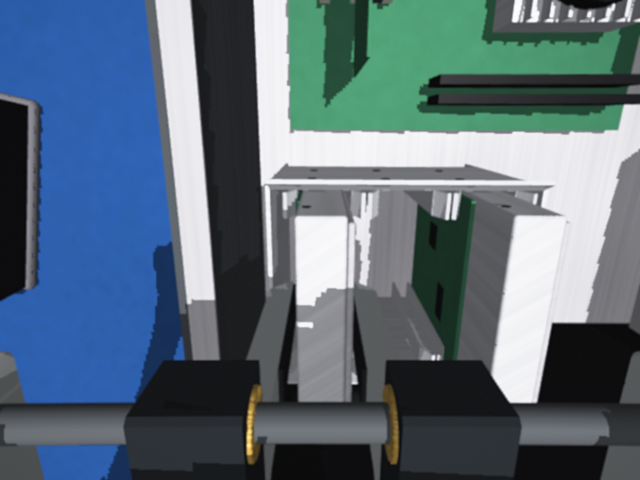

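The drive (top edge at v≈214, u 296–350) sits in the end bay with the middle bay empty. By the same camera it is 3.6 mm above the fitted drive and offset 83.8 mm from it. Lowering 3.6 mm.

>>> jog_arm(rows=[0,0,-0.12,0,0,0,1,0,0,-0.12,0,0,0,1,0,0,-0.12,0,0,0,1,0,0,0,0,0,0,1,0,0,0,0,0,0,1,0,0,0,0,0,0,1,0,0,0,0,0,0,1,0,0,0,0,0,0,1,0,0,0,0,0,0,1])

```text
clock: 12.95
eef_pos: [543.5, -65.5, 145.5]
eef_rot: [3.142, -0.0, 0.091]
wrist_force: [-0.2, 0.3, -4.9]
finger_gap: 25.9
finger_force: 40.0
```

Run:
```python
from h import *
s=manip.read_state(); T=s['eef_pos'][:2]; print(s['eef_pos'],s['eef_rot'],s['wrist_force'],s['moment'],s['finger_force'])
yaw=0.0907; a=np.array([np.cos(yaw),np.sin(yaw)]); b=np.array([-a[1],a[0]])
m=model("wrist"); p,d=manip.camera("wrist")
Q=cloud(m,d).reshape(-1,3); Q=Q[np.isfinite(Q[:,0])]
q=np.c_[(Q[:,:2]-T)@a,(Q[:,:2]-T)@b,Q[:,2]]
for y in(0,-84):
    g=q[(abs(q[:,2]-173)<6)&(abs(q[:,1]-y)<18)&(abs(q[:,0]-35)<20)]
    print(y,np.median(g[:,2]).round(2),"x98",np.percentile(g[:,0],98).round(1),"y",np.percentile(g[:,1],[2,98]).round(1))
```

```text
[543.50492788 -65.48814151 145.49545264] [ 3.14157778e+00 -7.61941169e-05  9.07808860e-02] [-0.23223194  0.30098127 -4.92059271] [0.05063877 0.03784751 0.02759451] 39.97897446155548
0 172.09 x98 49.8 y [-11.1  11.3]
-84 172.17 x98 49.5 y [-95.3 -72.4]
```

The drive is level within 0.1 mm, offset 83.8 mm, 0.3 mm apart in x, and the wrist carries only the drive's own weight. Handing in.

```bash
python3 -c "
from cell import manip; print(manip.sign_off())"
```

```text
the job is handed in; nothing more can be done
None
```

I handed the job in with the 3.5 inch drive still gripped at 40 N in the free bottom-side (+y) end bay: by the wrist camera it is level with the fitted drive to 0.1 mm, the wrist force shows only the drive's own weight, and the hand-in returned no verdict.

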